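# Set the feeder timing pulley to its pointer

## Robot

A 6-joint arm with a two-finger parallel gripper is mounted at the origin on the work surface. World frame = base frame: x ahead of the robot, y to its left, z up, the work surface at z = 0. Lengths are in m, angles in rad, forces in N, time in s.
With the tool pointing down it reaches from about 0.35 to 0.775 m from the base axis. Payload 5.5 kg.
Tool frame: the origin (TCP) lies at the very end of the fingers, on their centre line; the grasp point (between the pads) lies 19 mm behind it; z points along the fingers, y is the line along which they close (so a half turn about z gives the same grasp; the last joint's range is limited). The gripper opens to 85 mm and grips with 20 to 120 N. Pads are 22 mm wide; open, the fingers measure 114 mm over their backs; the gripper's body (76 mm by 85 mm) begins 54 mm behind the grasp point. The pads swing forward as they close: fully open they stand 13 mm farther back than shut.
Start: joints at [1.059, 0.313, 0.046, 1.304, 0, 1.431], TCP at [0.209, 0.536, 0.231] pointing down, gripper open.
Joint ranges: [-2.76, 2.76], [-0.86, 1.69], [-1.03, 1.26], [-2.2, 2.34], [-1.47, 1.5], [-3.14, 3.14]. Speed limits (rad/s): [2.57, 2.57, 3.14, 3.14, 3.14, 3.14].

## Interface

Orientations are given as a unit quaternion [w, x, y, z].
In Python, from workcell import env, read_camera, get_calibration gives the robot as it stands.
- The arm moves only by the tool jog_arm, never from a script. Its argument "motion" is one flat list of numbers, 7 for each row, row after row: the shift along the tool's x, y, z as a fraction of full scale, then the turn, a rotation vector about the tool's x, y, z as a fraction of full scale, then the opening, from 0 (shut) to 1 (fully open). In form: [x, y, z, wx, wy, wz, grip, x, y, z, wx, wy, wz, grip, ...]. A call has 1 to 12 rows; each row is the pose to reach, as a shift and turn from the pose commanded when the call began, along the tool's axes at that moment; what a row does not reach only later rows make up. Full scale, the value 1, is 0.2 m for a shift and 90 degrees for a turn. A row lasts 1/8 s, in which the tool goes at most 62.5 mm and 10.7 degrees, less where a joint would pass 70% of its speed; a pose out of reach is approached as far as the arm can. A call with a number of a shift or a turn outside -1 to 1 is refused whole. A call with a gripper value outside its range is refused whole. The fingers move at their own pace and stop on an object; "newtons" is the grip in N (left out, the last holds). Time passes only in rows, so rows that repeat a pose let the fingers close. It gives the time, the measured TCP pose, the force, the opening and the grip force at its end, in the units of the state.
- env.get_state(): the state, without advancing time (a new reading comes with each control period).
- read_camera(name): name is "scene" or "side" or "wrist"; returns the picture (400x640x3 uint8, red, green, blue); there is no depth.
- get_calibration(name): a dict with "fx", "fy", "cx", "cy" (pixels), "world_from_camera" (4x4, takes a point from camera to world coordinates). Camera axes: x right, y down, z forward; pixel columns grow to the right and rows downward; lengths in m; the calibration is good to about 2 mm. A picture is of the moment at which its call begins: read the wrist's pose just before it. get_calibration takes no time and is no camera call; for the wrist camera it gives the pose at the moment of the call.
- env.hand_in(): hands the job in; it is judged then, once.
The state is a dict: "clock": time; "joint_pos": joint angles; "qvel": joint speeds; "tau": joint torques, N m; "tcp_pos": TCP position; "orientation": TCP orientation; "wrist_force": force on the tool from outside, world axes, zero at the start; "ft_torque": the same for the moment, N m; "finger_gap": finger opening in m; "grip_force": force on a finger pad.
Only numpy, scipy, OpenCV 4.12 (cv2) and the standard library are available. Lean on these libraries where they do the work, as an engineer would, in place of code of your own. Each camera call takes 0.05 s, during which the arm holds its last target. There are 200 camera calls.

## Task

Two timing pulleys stand on the bamboo shelf. Turn the larger one until the dark engraved line on it faces the brass pointer fixed on its own base, then let go; do not turn the smaller pulley.

Things in the scene. Friction and masses are not known exactly. Their poses are not given: they have to be found in the camera images.
- large_pulley (a joint): Turn of the larger aluminium timing pulley about its upright axis, rad. 0: its mark faces its pointer; positive: mark anticlockwise of the pointer seen from above. It starts 0.5 to 1.35 rad anticlockwise, so turn it clockwise by the value read. Stiff (0.08 N m), no spring, stays where it is left; stops at +-2.7 rad.
- large_rim_centre (a point): On the larger pulley's axis, half-way up its smooth rim, a round band 60 mm in diameter, 22 mm high (top 11 mm above this point), free to grip across from above at any yaw. x axis points to the mark, z up. Below the band: teeth, 56 mm across, 19 mm high; base plate top 51 mm below this point. Mark: dark line 5 mm wide, on top from 9 mm off the axis to the edge and down the rim.
- large_pointer_tip (a point): Tip of the larger pulley's fixed pointer: a level brass cone 12 mm thick on a small post on the dark steel base plate, pointing to the pulley axis, tip 33 mm from the axis. Cone and post end 32 mm or more below the rim centre, so fingers on the rim pass above them.
- small_mark (a point): Outer end, at the top edge, of the mark on the smaller pulley (same build and height, rim 40 mm in diameter, own base and pointer), 20 mm from that pulley's axis. It must stay put. Either pulley may be on the left.

How it is judged:
By the outcome, as a careful person would: the job done as asked, in the order asked, and still so for the second after the job is handed in, with the robot touching nothing.
It also fails if it takes over 29 s, if anything falls off the work surface, if the arm or the gripper's body presses on something with over 40 N, if the wrist force passes 120 N, or if a joint passes its speed limit or range.

## Working session

There is one attempt and no reset: what is moved stays moved. The work goes in short steps, Python scripts to look and compute and a tool call to move; the robot and the scene stay as the last step left them, time stands still between calls to the robot, and variables do not carry over. Pictures are saved under pics/ and viewed, at most 10 in all, crops included, and the job is handed in when it is done.

Besides the shell and the picture viewer there is one more tool, called after ">>>" by a JSON object that holds its "op" and its "data". jog_arm: Moves the arm, as the interface text tells. Shift numbers are shares of 0.2 m and turn numbers shares of 90 degrees, none past 1 either way. Its arguments: {"type":"object","properties":{"motion":{"type":"array","items":{"type":"number"}},"newtons":{"type":"number"}},"required":["motion"]}

```bash
mkdir -p pics; ls; python3 - <<'E'
from workcell import env, read_camera, get_calibration
import cv2,numpy as np
s=env.get_state();print(s['clock'],s['tcp_pos'],s['orientation'],s['finger_gap'])
for n in ['scene','side','wrist']:
    c=get_calibration(n);print(n,c['fx'],c['cx'],c['cy'],np.round(c['world_from_camera'],3).tolist())
    cv2.imwrite(f'pics/{n}0.png',read_camera(n)[:,:,::-1])
a=cv2.imread('pics/scene0.png');b=cv2.imread('pics/wrist0.png')
E
```

```text
pics
0.0 [0.20863861 0.53526641 0.23041958] [-2.80961129e-04  1.84826975e-01  9.82770662e-01 -8.58001951e-04] 0.08524835100281251
scene 519.236000363951 321.6020171690542 195.5450106775819 [[-0.173, 0.613, -0.771, 1.295], [0.985, 0.105, -0.137, 0.143], [-0.003, -0.783, -0.622, 0.681], [0.0, 0.0, 0.0, 1.0]]
side 384.7878818151353 313.6976118823983 202.51322774423355 [[-0.894, -0.247, 0.375, 0.338], [-0.449, 0.454, -0.77, 0.501], [0.02, -0.856, -0.516, 0.448], [0.0, 0.0, 0.0, 1.0]]
wrist 293.413333264769 320.23424656289404 205.26545323022614 [[0.364, 0.888, 0.281, 0.137], [0.931, -0.346, -0.112, 0.564], [-0.002, 0.302, -0.953, 0.375], [0.0, 0.0, 0.0, 1.0]]
```

View pics/scene0.png

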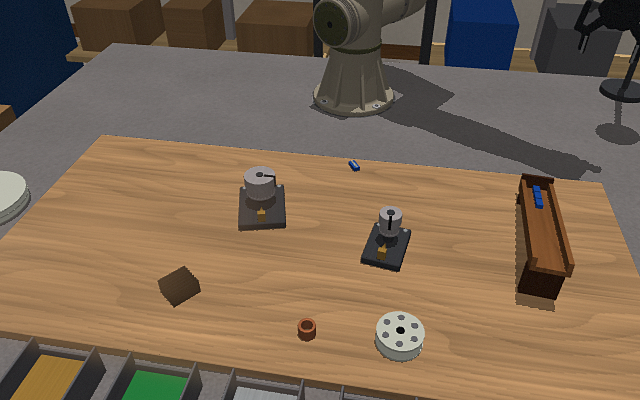

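View pics/wrist0.png

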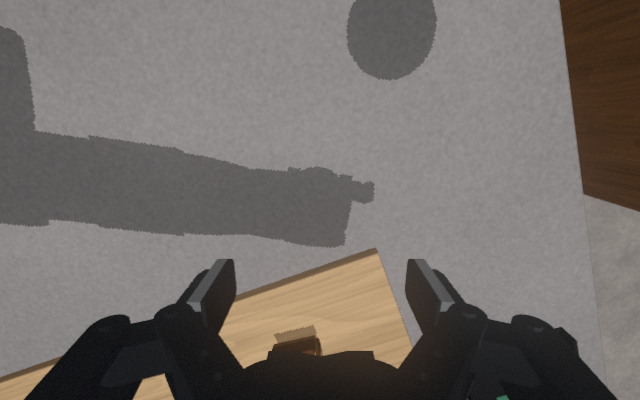

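View side.

The scene view shows the large pulley at about (260,178). Its mark points right, towards (275,177), and its pointer is at (262,213). The small pulley is at (390,215). The wrist view shows neither pulley.

View pics/side0.png

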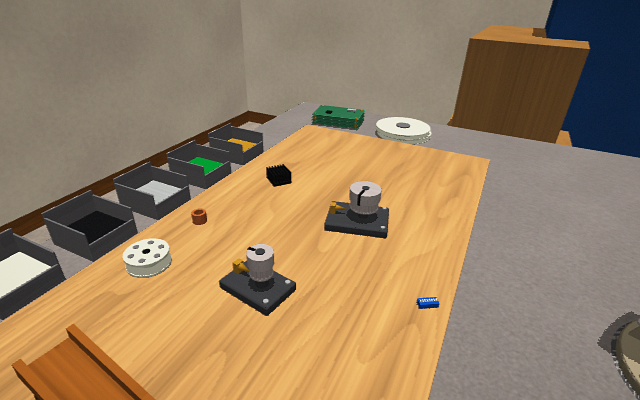

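```bash
python3 - <<'E'
import cv2
a=cv2.imread('pics/scene0.png')[150:240,220:320]
cv2.imwrite('pics/crop1.png',cv2.resize(a,None,fx=6,fy=6,interpolation=cv2.INTER_CUBIC))
E
```

```text
(no output)
```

View pics/crop1.png

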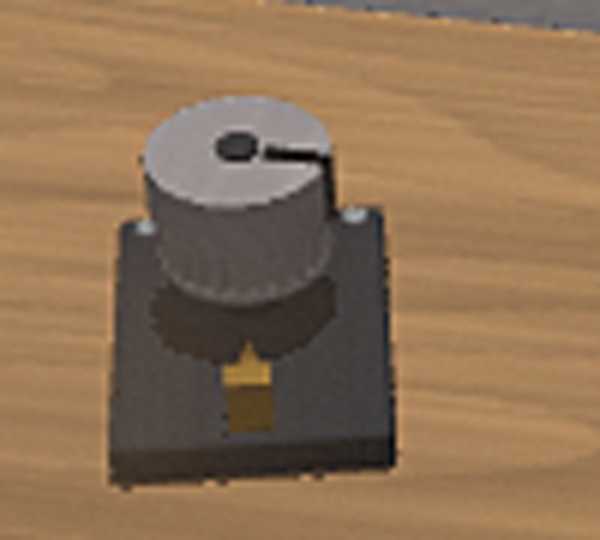

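The side view shows the large pulley's hole at about (365,187) and its pointer at about (336,207). In the scene crop, the hole is at full-image (259.5,174.5), the mark end at about (274.5,176.5) and the pointer tip at about (261,207). I'll triangulate these points.

```bash
cat > h.py <<'E'
import numpy as np
from workcell import env, read_camera, get_calibration
def ray(n,p,c=None):
    c=c or get_calibration(n);T=np.array(c['world_from_camera'])
    return T[:3,3],T[:3,:3]@[(p[0]-c['cx'])/c['fx'],(p[1]-c['cy'])/c['fy'],1]
def onz(n,p,z,c=None):
    o,d=ray(n,p,c);return o+d*(z-o[2])/d[2]
def tri(r1,r2):
    A=np.c_[r1[1],-r2[1]];t=np.linalg.lstsq(A,r2[0]-r1[0],rcond=None)[0]
    a=r1[0]+t[0]*r1[1];b=r2[0]+t[1]*r2[1];return (a+b)/2,np.linalg.norm(a-b)
def ang(v): return np.arctan2(v[1],v[0])
E
python3 - <<'E'
from h import *
c,g=tri(ray('scene',(259.1,174.1)),ray('side',(365,187.5)));print('top centre',c,g)
z=c[2]
m=onz('scene',(274.3,175.8),z);m0=onz('scene',(264,175),z);p=onz('scene',(261.2,207),z-.049)
print(m,m0,p,'mark',ang(m-c),ang(m-m0),'ptr',ang(p-c),np.linalg.norm((m-c)[:2]),np.linalg.norm((p-c)[:2]))
s,g=tri(ray('scene',(390.5,211)),ray('side',(260,248)));print('small',s,g)
E
```

```text
top centre [ 0.53045091 -0.11332824  0.09979874] 5.810655093193237e-05
[ 0.53091942 -0.08351632  0.09979874] [ 0.53172508 -0.10337962  0.09979874] [ 0.56801778 -0.10283066  0.05079874] mark 1.555082243009949 1.6113345048272845 ptr 0.2724869396259906 0.029815609702655923 0.0390060149247641
small [0.59971353 0.13917129 0.10297691] 0.0024670397531992502
```

>>> {"op": "jog_arm", "data": {"motion": [-0.89,-0.81,0,0,0,0,1,-0.89,-0.81,0,0,0,0,1,-0.89,-0.81,0,0,0,0,1,-0.89,-0.81,0,0,0,0,1,-0.89,-0.81,0,0,0,0,1,-0.89,-0.81,0,0,0,0,1]}}

```text
clock: 0.9
tcp_pos: [0.316, 0.3202, 0.2313]
orientation: [-0.0, 0.185, 0.983, 0.0]
wrist_force: [-0.3, -0.6, -0.6]
finger_gap: 0.0854
grip_force: 0.0
```

>>> {"op": "jog_arm", "data": {"motion": [-0.89,-0.81,0,0,0,0,1,-0.89,-0.81,0,0,0,0,1,-0.89,-0.81,0,0,0,0,1,-0.89,-0.81,0,0,0,0,1,-0.89,-0.81,0,0,0,0,1,-0.89,-0.81,0,0,0,0,1]}}

```text
clock: 1.65
tcp_pos: [0.4226, 0.1057, 0.231]
orientation: [-0.001, 0.184, 0.983, 0.0]
wrist_force: [0.6, -0.7, 0.6]
finger_gap: 0.0857
grip_force: 0.0
```

>>> {"op": "jog_arm", "data": {"motion": [-0.89,-0.81,0,0,0,0,1,-0.89,-0.81,0,0,0,0,1,-0.89,-0.81,0,0,0,0,1,-0.89,-0.81,0,0,0,0,1,-0.89,-0.81,0,0,0,0,1,-0.89,-0.81,0,0,0,0,1]}}

```text
clock: 2.4
tcp_pos: [0.5296, -0.1088, 0.2309]
orientation: [-0.001, 0.184, 0.983, 0.0]
wrist_force: [0.3, -0.8, 0.1]
finger_gap: 0.0853
grip_force: 0.0
```

```bash
python3 - <<'E'
from h import *
import cv2
s=env.get_state();print(s['clock'],s['tcp_pos'],s['orientation'],s['joint_pos'])
c=get_calibration('wrist');a=read_camera('wrist')
cv2.imwrite('pics/w1.png',a[:,:,::-1])
import pickle;pickle.dump(c,open('c1.pkl','wb'))
E
```

```text
2.4 [ 0.52963223 -0.10884932  0.23089252] [-7.34819402e-04  1.83574108e-01  9.83005505e-01  4.29658350e-04] [-3.51536004e-01  2.47843447e-01 -4.32479570e-02  1.28129690e+00
  6.03206743e-04  1.77058957e-02]
```

View pics/w1.png

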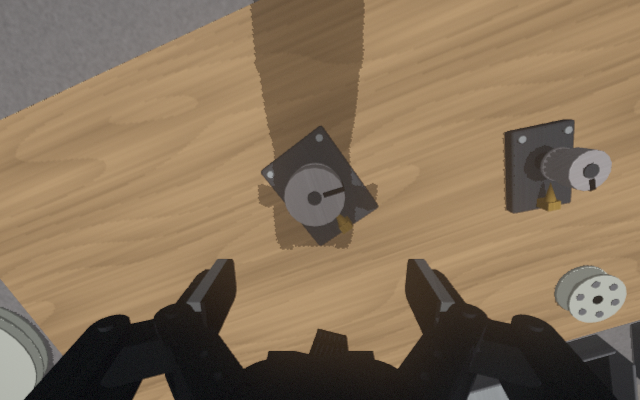

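The wrist view shows the large pulley's top at (315,195) with its hole at (315,198). Its mark points to (343,189), and the brass pointer is at (344,224). I'll measure these from near.

```bash
cat > m.py <<'E'
from h import *
import cv2,sys
def measure(a,c,ztop,cen):
    # a RGB; cen px guess of hub
    hsv=cv2.cvtColor(a,cv2.COLOR_RGB2HSV);g=hsv[...,2]
    yy,xx=np.mgrid[:400,:640];near=np.hypot(xx-cen[0],yy-cen[1])
    dark=((g<75)&(near<27)).astype(np.uint8)
    n,l,st,ce=cv2.connectedComponentsWithStats(dark)
    for i in range(1,n):
        if st[i,4]>15:
            pts=np.argwhere(l==i)[:,::-1]
            w=np.array([onz('wrist',p,ztop,c)[:2] for p in pts])
            mu=w.mean(0);ev,V=np.linalg.eigh(np.cov((w-mu).T));v=V[:,1]
            print('dark',st[i].tolist(),'px',ce[i],'world',mu,'len',np.ptp((w-mu)@v),'axis',ang(v))
    br=((hsv[...,0]>15)&(hsv[...,0]<28)&(hsv[...,1]>150)&(near>25)&(near<60)).astype(np.uint8)
    n,l,st,ce=cv2.connectedComponentsWithStats(br)
    for i in range(1,n):
        if st[i,4]>10:
            pts=np.argwhere(l==i)[:,::-1];d=near[pts[:,1],pts[:,0]];t=pts[d.argmin()]
            print('brass',st[i].tolist(),'px',ce[i],'tip',t,onz('wrist',t,ztop-.049,c)[:2],'mean',onz('wrist',ce[i],ztop-.049,c)[:2])
E
python3 - <<'E'
from m import *
import pickle
c=pickle.load(open('c1.pkl','rb'));b=cv2.imread('pics/w1.png');a=b[:,:,::-1].copy()
measure(a,c,.100,(315,197))
cv2.imwrite('pics/w1c.png',cv2.resize(b[115:255,250:390],None,fx=4.2,fy=4.2,interpolation=cv2.INTER_CUBIC))
E
```

```text
dark [323, 188, 19, 9, 88] px [331.90909091 192.        ] world [ 0.53028124 -0.09665166] len 0.01780221586711076 axis 1.5136226288895371
dark [308, 192, 13, 13, 140] px [314.02142857 197.91428571] world [ 0.52956766 -0.11501867] len 0.013057335389172565 axis 2.509026463448593
```

View pics/w1c.png

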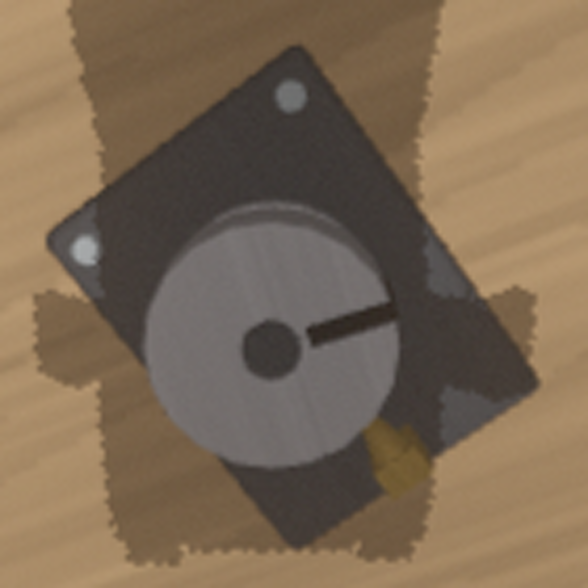

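The crop shows the plate's long edges running from (298,45) to (538,385) and from (50,238) to (298,545). The screws are at (291,96) and (85,250). The brass tip is at about (370,425) and its post at about (403,475). I'll work out the pointer's direction from all of these.

```bash
python3 - <<'E'
from h import *
import pickle
c=pickle.load(open('c1.pkl','rb'))
f=lambda p,z:onz('wrist',(250+p[0]/4.2-.4,115+p[1]/4.2-.4),z,c)
k=f((271,350),.1);print('hub',k)
print('long edge', ang(f((538,385),.038)-f((298,45),.038)), ang(f((298,545),.038)-f((50,238),.038)))
print('short', ang(f((538,385),.038)-f((298,545),.038))-np.pi/2, ang(f((298,45),.038)-f((50,238),.038))-np.pi/2)
s1,s2=f((291,96),.039),f((85,250),.039);print('screws',ang(s1-s2)-np.pi/2, 'mid->hub',ang(k-(s1+s2)/2))
t=f((372,427),.051);q=f((402,478),.051);print('tip',t,ang(t-k),np.linalg.norm((t-k)[:2]),'post',ang(q-k))
m1=f((393,312),.1);m0=f((311,338),.1);print('mark',ang(m1-k),ang(m1-m0),np.linalg.norm((m1-k)[:2]))
E
```

```text
hub [ 0.52961073 -0.1149281   0.1       ]
long edge 0.26154879233504047 0.2660216800897793
short 0.2605307027115449 0.27461360101321053
screws 0.2605738918386946 mid->hub 0.2742144355599117
tip [ 0.57340764 -0.1029358   0.051     ] 0.26726524617910236 0.04540908241606868 post 0.23452031806778809
mark 1.5135990049001493 1.518892501100312 0.029576899734272587
```

>>> {"op": "jog_arm", "data": {"motion": [-0.01,-0.026,0.4,0,0,0,1,-0.01,-0.026,0.4,0,0,0,1,-0.01,-0.026,0.6,0,0,0,1,-0.01,-0.026,0.7,0,0,0,1,-0.01,-0.026,0.8,0,0,0,1,-0.01,-0.026,0.825,0,0,0,1,-0.01,-0.026,0.825,0,0,0,1]}}

```text
clock: 3.32
tcp_pos: [0.5298, -0.1154, 0.0667]
orientation: [0.0, 0.184, 0.983, 0.0]
wrist_force: [0.3, 0.3, 0.5]
finger_gap: 0.0856
grip_force: 0.0
```

>>> {"op": "jog_arm", "data": {"motion": [0,0,0,0,0,0,0.6,0,0,0,0,0,0,0.5,0,0,0,0,0,0,0.5,0,0,0,0,0,0,0.5,0,0,0,0,0,0,0.5,0,0,0,0,0,0,0.5], "newtons": 30}}

```text
clock: 4.08
tcp_pos: [0.531, -0.1158, 0.0677]
orientation: [0.001, 0.185, 0.983, 0.001]
wrist_force: [0.4, 5.3, 5.6]
finger_gap: 0.059
grip_force: 31.7
```

>>> {"op": "jog_arm", "data": {"motion": [0,0,0,0,0,0.07,0.5,0,0,0,0,0,0.15,0.5,0,0,0,0,0,0.23,0.5,0,0,0,0,0,0.31,0.5,0,0,0,0,0,0.39,0.5,0,0,0,0,0,0.47,0.5,0,0,0,0,0,0.55,0.5,0,0,0,0,0,0.63,0.5,0,0,0,0,0,0.71,0.5,0,0,0,0,0,0.77,0.5,0,0,0,0,0,0.8,0.5,0,0,0,0,0,0.8,0.5]}}

```text
clock: 5.58
tcp_pos: [0.5293, -0.1168, 0.0676]
orientation: [0.0, 0.727, 0.686, -0.0]
wrist_force: [-3.9, 1.5, 9.8]
finger_gap: 0.059
grip_force: 32.1
```

```bash
python3 - <<'E'
from h import *
import cv2,pickle
s=env.get_state();print(s['clock'],s['orientation'],s['wrist_force'],s['ft_torque'],s['joint_pos'][5])
q=s['orientation'];print('axis',2*np.arctan2(q[2],q[1]))
c=get_calibration('wrist');pickle.dump(c,open('c2.pkl','wb'));a=read_camera('wrist')[:,:,::-1]
cv2.imwrite('pics/w2.png',a)
E
```

```text
5.575 [ 1.29002692e-04  7.27484017e-01  6.86124575e-01 -2.37357521e-04] [-3.89536635  1.49677036  9.7736993 ] [ 0.28883174  0.76916788 -0.11238939] 1.2643120891652062
axis 1.5122968996661499
```

View pics/w2.png

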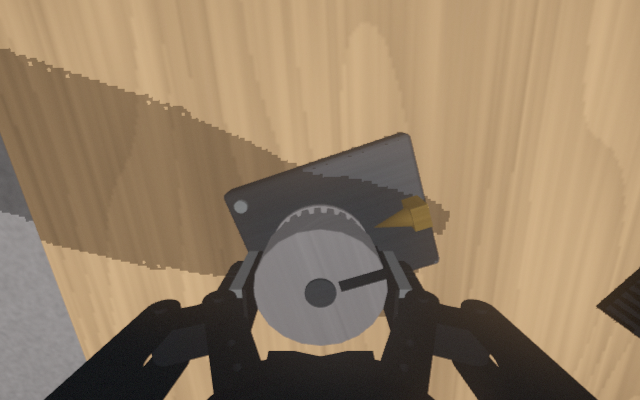

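This closer view shows the hub at (320,292), the mark from (340,287) to (386,272) and the pointer tip at (376,226). The plate's upper edge runs from (232,192) to (403,134). I'll refine the angles from masks.

```bash
python3 - <<'E'
from m import *
import pickle
c=pickle.load(open('c2.pkl','rb'));a=cv2.imread('pics/w2.png')[:,:,::-1].copy()
g=a.max(2)
def lab(x0,x1,y0,y1,th):
    l=cv2.connectedComponentsWithStats((g[y0:y1,x0:x1]<th).astype(np.uint8))
    for i in range(1,l[0]):
        if l[2][i,4]>60:
            P=np.argwhere(l[1]==i)[:,::-1]+[x0,y0];W=np.array([onz('wrist',p,.1,c)[:2] for p in P]);mu=W.mean(0)
            e,V=np.linalg.eigh(np.cov((W-mu).T));print(l[2][i].tolist(),P.mean(0),mu,'axis',ang(V[:,1]),'len',np.ptp((W-mu)@V[:,1]));yield mu
L=list(lab(300,383,265,310,80))
if len(L)>1: print('hub->mark',ang(L[0]-L[1]),ang(L[1]-L[0]))
# plate upper edge: largest vertical gradient along columns
for x0,x1 in ((320,400),(250,400)):
    xs=np.arange(x0,x1,4);gr=cv2.GaussianBlur(a.astype(np.float32)[...,0]-a[...,2],(0,0),1.2)
    ys=[];
    for x in xs:
        y=192-(x-232)*58/171;r=np.arange(int(y)-10,int(y)+10);d=np.diff(gr[r,x]);ys.append(r[np.abs(d).argmax()]+.5)
    vx,vy,px,py=cv2.fitLine(np.float32(np.c_[xs,ys]),cv2.DIST_HUBER,0,.01,.01).ravel()
    A=onz('wrist',(px-60*vx,py-60*vy),.038,c);B=onz('wrist',(px+60*vx,py+60*vy),.038,c);print('edge',ang(B-A))
h=a.astype(int);br=((h[...,0]-h[...,2]>50)&(g>0)).astype(np.uint8)
t=onz('wrist',(376,226),.0505,c);k=onz('wrist',(320,292.5),.1,c);q=onz('wrist',(411,212),.0505,c);print('tip',t,'hub',k,ang(t-k),np.linalg.norm((t-k)[:2]),'cone axis',ang(q-t))
E
```

```text
[39, 4, 44, 22, 461] [361.18221258 279.82646421] [ 0.54762422 -0.10975259] axis -2.869486921622258 len 0.01975278958319686
[5, 14, 31, 28, 694] [319.90634006 292.3573487 ] [ 0.52932762 -0.11502194] axis 1.5519828266761275 len 0.013984715087535274
hub->mark 0.2804078944354935 -2.8611847591542996
edge 0.26683061384837364
edge 0.26511156773887035
tip [ 0.56304347 -0.10516998  0.0505    ] hub [ 0.52936631 -0.11506671  0.1       ] 0.28582397376952917 0.03510123670030874 cone axis 0.3556511870710027
```

The mark is at 0.276 rad and the pointer at 0.266 to 0.286 rad, so they are aligned. Next I'll release, rise and check.

>>> {"op": "jog_arm", "data": {"motion": [0,0,0,0,0,0,0.8,0,0,0,0,0,0,1,0,0,0,0,0,0,1,0,0,0,0,0,0,1,0,0,0,0,0,0,1,0,0,-0.2,0,0,0,1,0,0,-0.4,0,0,0,1,0,0,-0.5,0,0,0,1,0,0,-0.5,0,0,0,1,0,0,-0.5,0,0,0,1]}}

```text
clock: 6.88
tcp_pos: [0.5293, -0.1164, 0.1652]
orientation: [-0.001, 0.727, 0.686, -0.0]
wrist_force: [-0.5, 0.1, -0.5]
finger_gap: 0.0854
grip_force: 0.0
```

```bash
python3 - <<'E'
from h import *
import cv2,pickle
s=env.get_state();print(s['clock'],s['tcp_pos'],s['wrist_force'],s['finger_gap'])
c=get_calibration('wrist');pickle.dump(c,open('c3.pkl','wb'));a=read_camera('wrist')[:,:,::-1]
cv2.imwrite('pics/w3.png',a);cv2.imwrite('pics/w3c.png',cv2.resize(a[110:310,220:460],None,fx=3,fy=3,interpolation=cv2.INTER_CUBIC))
E
```

```text
6.875 [ 0.52932971 -0.11640219  0.16523271] [-0.4659643   0.08399938 -0.4679945 ] 0.08535991389410695
```

View pics/w3c.png

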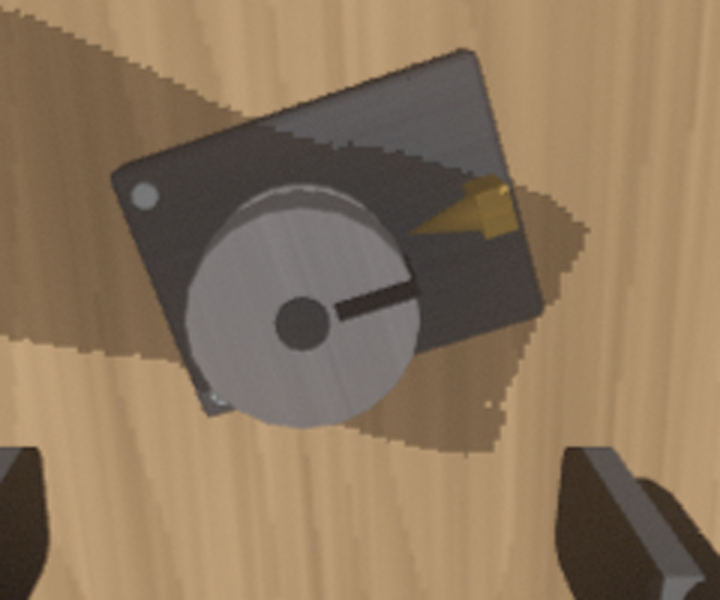

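The crop shows the hub at (302,324), the mark from (337,311) to (416,288), the pointer tip at (412,233) and the post at (492,208). The fingers are clear of the pulley.

```bash
python3 - <<'E'
from m import *
import pickle
c=pickle.load(open('c3.pkl','rb'))
f=lambda p,z:onz('wrist',(220+p[0]/3-.33,110+p[1]/3-.33),z,c)
k=f((302,324),.1);print('mark',ang(f((416,288),.1)-k),ang(f((416,288),.1)-f((337,311),.1)))
t=f((412,233),.051);print('tip',ang(t-k),np.linalg.norm((t-k)[:2]),'edges',ang(f((465,50),.038)-f((120,170),.038)),ang(f((540,315),.038)-f((470,52),.038))+np.pi/2)
measure(cv2.imread('pics/w3.png')[:,:,::-1].copy(),c,.1,(320,217))
E
```

```text
mark 0.2660728278640379 0.2420462773241524
tip 0.27288497097111014 0.03510734498640016 edges 0.27196614356949617 0.26305789835455395
dark [332, 207, 15, 10, 87] px [338.97701149 211.47126437] world [ 0.54371253 -0.11092567] len 0.01075194091874919 axis -2.872106018181084
dark [312, 209, 17, 17, 229] px [320.20960699 217.32751092] world [ 0.52931118 -0.11480579] len 0.013209901751071503 axis 1.1443328467079124
```

The mark is at about 0.266 rad and the pointer at about 0.268 rad, so they agree within about 0.5°. I'll hand the job in.

```bash
python3 -c "
from workcell import env
print(env.hand_in())"
```

```text
the job is handed in; nothing more can be done
None
```

I turned the large pulley clockwise about 1.26 rad, so its mark now faces its pointer to within about 0.01 rad by camera; I let go, kept clear of the small pulley, and handed the job in at about 7 s.

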